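Load a fallen cell into the indexing jig, click to the third stop and hold

ROBOT

A 7-joint arm with a two-finger parallel gripper is mounted at the origin on a cart in front of the work surface, level with it; the furniture and walls round the work are solid. World frame = base frame: x ahead of the robot, y to its left, z up, the work surface at z = 0. Lengths are in m, angles in rad, forces in N, time in s.
With the tool pointing down it reaches from about 0.4 to 0.875 m from the base axis. Payload 6.5 kg.
Tool frame: the origin (TCP) lies midway between the tips of the shut fingers; the grasp point (between the pads) lies 19 mm behind it; z points along the fingers, y is the line along which they close (so a half turn about z gives the same grasp; the last joint's range is limited). The gripper opens to 85 mm and grips with 20 to 120 N. Pads are 22 mm wide; open, the fingers measure 114 mm over their backs; the gripper's body (76 mm by 85 mm) begins 54 mm behind the grasp point. The pads swing forward as they close: fully open they stand 13 mm farther back than shut.
Start: joints at [1.14, 0.536, -0.004, 1.538, 0.003, 1.067, -0.071], TCP at [0.232, -0.607, 0.231] pointing down, gripper open.
Joint ranges: [-2.7, 2.7], [-0.37, 2.16], [-1.27, 1.26], [0.24, 2.4], [-1.31, 4.45], [0.19, 1.91], [-2.76, 2.76]. Speed limits (rad/s): [2.39, 2.39, 3.14, 3.14, 3.14, 3.14, 3.14].

INTERFACE

Orientations are given as a 3x3 rotation matrix whose columns are the frame's x, y, z axes.
In Python, from cell import telemetry, snapshot, get_calibration, bot gives the robot as it stands.
- The arm moves only by the tool drive_tool, never from a script. Its argument "moves" is a list of rows, each an object with "dp": the shift along the world's x, y, z in units of 0.5 m (1.0 is 0.5 m), a list of three; "delta_rot": the turn, a rotation vector about the world's x, y, z in units of 60 degrees (1.0 is 60 degrees), a list of three. In form: [{"dp": [tx, ty, tz], "delta_rot": [wx, wy, wz]}, ...]. A call has 1 to 20 rows; each row is the pose to reach, as a shift and turn from the pose commanded when the call began; what a row does not reach only later rows make up. A row lasts 1/10 s, in which the tool goes at most 50 mm and 8.59 degrees, less where a joint would pass 70% of its speed; a pose out of reach is approached as far as the arm can. A call with a number of a shift or a turn outside -1 to 1 is refused whole. A call with a gripper value outside its range is refused whole. "jaw" is the opening, from -1 (shut) to 1 (fully open), set as the call begins (left out, the last holds). The fingers move at their own pace and stop on an object; "squeeze" is the grip in N (left out, the last holds). Time passes only in rows, so rows that repeat a pose let the fingers close. It gives the time, the measured TCP pose, the force, the opening and the grip force at its end, in the units of the state.
- telemetry.get_state(): the state, without advancing time (a new reading comes with each control period).
- snapshot(name): name is "scene" or "top" or "wrist"; returns (picture, depth): 420x560x3 uint8, blue, green, red; 420x560 float32, m along the optical axis (not along the pixel's ray), 0 where there is no reading.
- get_calibration(name): a dict with "fovy" (degrees; the focal length in pixels is half the picture's height over the tangent of half this angle, whatever the lens; pixels are square), "cx", "cy" (the principal point, pixels), "pose" (4x4, takes a point from camera to world coordinates). Camera axes: x right, y down, z forward; pixel columns grow to the right and rows downward; lengths in m; the calibration is good to about 2 mm. A picture is of the moment at which its call begins: read the wrist's pose just before it. get_calibration takes no time and is no camera call; for the wrist camera it gives the pose at the moment of the call.
- bot.sign_off(): hands the job in; it is judged then, once.
The state is a dict: "time": time; "q": joint angles; "dq": joint speeds; "joint_torque": joint torques, N m; "position": TCP position; "orientation": TCP orientation; "ft_force": force on the tool from outside, world axes, zero at the start; "moment": the same for the moment, N m; "gripper_width": finger opening in m; "grasp_force": force on a finger pad.
Only numpy, scipy, OpenCV 4.12 (cv2) and the standard library are available. Lean on these libraries where they do the work, as an engineer would, in place of code of your own. Each camera call takes 0.05 s, during which the arm holds its last target. There are 200 camera calls.

TASK

One battery cell has fallen over and lies by itself on the bare bench, left of the fanned-out handles: stand it in the empty nest of the indexing jig, terminals up and right down on the floor of the nest, and let go of it. Then take the knob in the middle of the jig's plate and turn it anticlockwise three clicks, to the third stop, which brings the cell to the comb for the leads, without running on to the fourth. The plate springs back when it is let go, so finish while still holding the knob at that stop; leave the other things on the bench where they are.

Things in the scene. Friction and masses are not known exactly. Their poses are not given: they have to be found in the camera images.
- fallen_cell: the black battery cell lying by itself on the bare bench, left of the fanned-out handles: a block 33 x 24 x 51 mm plus two 5 mm terminal tabs on top, 0.06 to 0.12 kg. Origin: centre of its bottom; z runs from the bottom to the terminals (level while it lies, up when it stands), x along the 33 mm side, y along the 24 mm side. It lies on a 33 x 51 mm face, 24 mm high
- nest_floor (a point): centre of the nest's floor, 28 mm above the bench, where the middle of the cell's bottom belongs. Nest: black socket on the plate, 42 mm from its axis, inside 27 mm along x by 36 mm along y, walls 16 mm high, 4 mm thick, top 5 mm flared by 2.5 mm. x points outward from the plate's axis, z up; the cell's 33 mm side goes along y, either way round. Turns with the plate
- index_plate (a joint): angle of plate, nest and knob, rad: 0 at the loading stop, grows anticlockwise seen from above. A sprung roller clicks into notches of the rim: stops at 0.419, 0.838, 1.257 (third), 1.676; end stop 2.094. A hub spring turns it back to 0 (0.12 N m at 0, 0.20 at the third stop); a click adds or takes 0.1 N m within 7 degrees of a notch and does not hold the plate
- index_knob: the black bar knob on a spindle in the middle of the plate, turning with it. Origin on the axis, level with the bench top, z up. The bar is 46 mm long (along its x, which points toward the nest), 16 mm wide (y) and stands from 66 to 102 mm above the bench; grip it across its 16 mm
- knob_grip (a point): on the knob's axis, 90 mm above the bench: the height at which to grip the bar
- index_jig: the jig's fixed round grey base, 180 mm across, 12 mm high, at the right; origin on the plate's axis, on the bench, z up. Plate 130 mm across, its top 28 mm up. At +x, from 62 to 85 mm off the axis, stands a post with the lead comb, 36 mm wide, 93 mm high: the nest's third stop is before it. At joint 0 the nest lies 72 degrees clockwise of +x. Click roller arm on the other side, 37 mm high
- solder_spool: bystander: reel of solder, 55 mm across, 30 mm high; origin under its centre
- flux_tin: bystander: flat round tin, 53 mm across, 20 mm high; origin under its centre
- side_cutters: bystander: side cutters lying, 132 x 48 x 12 mm; origin under the centre, y along the tool
- glue_jar: bystander: jar with a screw lid, 52 mm across, 62 mm high; origin under its centre
- tweezers: bystander: steel tweezers lying, 124 x 15 x 5 mm; origin under the centre, y along the tool
- driver_board: bystander: small circuit board with a transformer, 56 x 42 x 13 mm; origin under its centre

How it is judged:
By the outcome, as a careful person would: the job done as asked, in the order asked, and still so for the second after the job is handed in, while the arm keeps its last pose, push and grip.
It also fails if it takes over 56 s, if anything falls off the work surface, if the arm or the gripper's body presses on something with over 40 N, if the wrist force passes 120 N, or if a joint passes its speed limit or range.

## Working session

There is one attempt and no reset: what is moved stays moved. The work goes in short steps, Python scripts to look and compute and a tool call to move; the robot and the scene stay as the last step left them, time stands still between calls to the robot, and variables do not carry over. Pictures are saved under pics/ and viewed, at most 10 in all, crops included, and the job is handed in when it is done.

Besides the shell and the picture viewer there is one more tool, called after ">>>" by a JSON object that holds its "op" and its "data", one argument or row to a line. drive_tool: Moves the arm, as the interface text tells. Shifts and turns lie within -1 to 1; 1 stands for 0.5 m of shift or 60 degrees of turn. Its arguments: {"type":"object","properties":{"moves":{"type":"array"},"jaw":{"type":"number"},"squeeze":{"type":"number"}},"required":["moves"]}

```bash
mkdir -p pics; ls
cat > h.py <<'E'
import numpy as np, cv2
from cell import telemetry, snapshot, get_calibration, bot
def cloud(name):
    c=get_calibration(name); im,d=snapshot(name)
    f=im.shape[0]/2/np.tan(np.radians(c['fovy'])/2)
    v,u=np.mgrid[:d.shape[0],:d.shape[1]]
    P=np.stack([(u-c['cx'])/f*d,(v-c['cy'])/f*d,d],-1)
    T=np.array(c['pose']); P=P@T[:3,:3].T+T[:3,3]; P[d==0]=np.nan
    return im,d,P
E
python3 - <<'E'
from h import *
s=telemetry.get_state(); print({k:np.round(v,3).tolist() for k,v in s.items()})
for n in("top","scene"):
    im,d,P=cloud(n); cv2.imwrite(f"pics/{n}0.png",im); np.savez(f"{n}0.npz",im=im,P=P)
    c=get_calibration(n); print(n,c['fovy'],c['cx'],c['cy'],np.round(c['pose'],3).tolist())
E
```

```text
pics
{'time': 0.0, 'q': [1.14, 0.537, -0.004, 1.539, 0.003, 1.067, -0.071], 'dq': [0.001, 0.001, 0.002, 0.0, 0.0, -0.0, -0.0], 'joint_torque': [0.0, -58.341, 1.049, -25.911, 0.012, 0.01, 0.0], 'position': [0.232, -0.607, 0.23], 'orientation': [[0.934, 0.357, -0.001], [0.357, -0.934, 0.002], [-0.0, -0.002, -1.0]], 'ft_force': [0.621, 0.263, 0.161], 'moment': [0.032, -0.029, 0.012], 'grasp_force': 0.0, 'gripper_width': 0.085}
top 47.24313225958137 279.52973098646396 212.69768385115813 [[-0.454, -0.862, 0.224, 0.132], [-0.891, 0.439, -0.118, 0.107], [0.003, -0.253, -0.967, 1.486], [0.0, 0.0, 0.0, 1.0]]
scene 45.80162779380087 276.26160305010313 208.6236215819581 [[-0.907, -0.213, 0.363, -0.075], [-0.42, 0.416, -0.806, 1.079], [0.021, -0.884, -0.467, 0.728], [0.0, 0.0, 0.0, 1.0]]
```

View pics/top0.png

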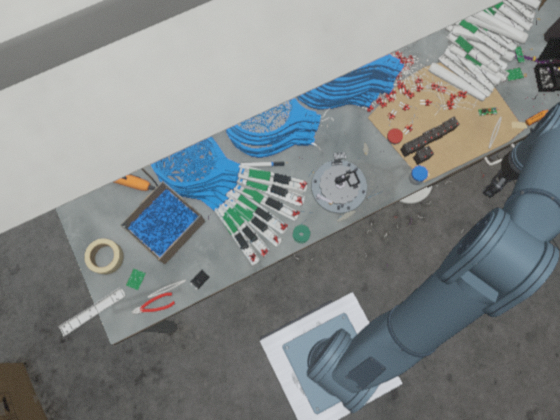

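View pics/scene0.png

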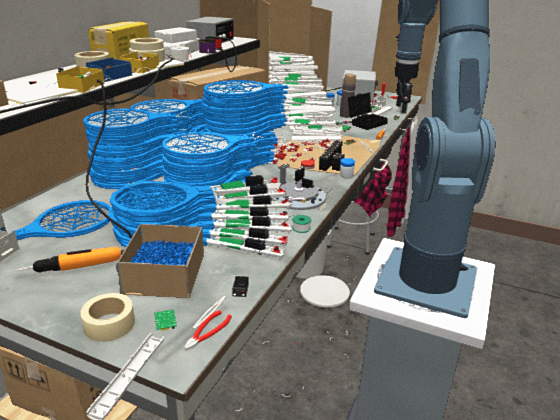

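The top picture shows the fallen cell at about (200,278) and the jig at about (340,185), with its knob at about (347,180). A shelf hangs over the back of the bench. Next I measure both.

Run:
```python
from h import *
z=np.load("top0.npz"); im,P=z['im'],z['P']
for n,(u,v) in dict(cell=(200,278),jig=(340,185),spool=(302,234),benchL=(230,290),handle=(250,255),shelf=(200,150),shelf2=(300,80),shelfedge=(360,40)).items(): print(n,P[v,u].round(3))
def rect(mask,name):
    q=P[mask][:,:2]; r=cv2.minAreaRect((q*1000).astype(np.float32)); print(name,mask.sum(),r,P[mask].mean(0).round(4))
g=im.max(-1)
w=np.zeros(g.shape,bool); w[262:296,185:216]=1
rect(w&(P[...,2]>.016)&(P[...,2]<.035)&(g<80),'cell')
w[:]=0; w[140:225,300:380]=1
b=P[...,2]
for lo,hi in((.008,.02),(.02,.033),(.033,.06),(.06,.085),(.085,.097),(.097,.11)):
    m=w&(b>lo)&(b<hi); 
    if m.sum()>5: rect(m,(lo,hi))
cr=im[255:300,170:230]; a=cv2.resize(cr,None,fx=8,fy=8,interpolation=cv2.INTER_CUBIC)
cr=im[140:225,295:385]; c=cv2.resize(cr,None,fx=5,fy=5,interpolation=cv2.INTER_CUBIC)
o=np.zeros((600,800,3),np.uint8); a=cv2.resize(a,(345,259)); o[:259,:345]=a; o[:425,350:800]=c
cv2.imwrite("pics/crop0.png",o)
z=np.load("scene0.npz"); im,P=z['im'],z['P']; print('scene cell',P[282,241].round(4),'jig',P[197,300].round(3))
```

```text
cell [0.398 0.238 0.019]
jig [ 0.461 -0.281  0.037]
spool [ 0.381 -0.105  0.002]
benchL [ 0.424  0.206 -0.747]
handle [0.394 0.071 0.013]
shelf [0.761 0.065 0.057]
shelf2 [0.228 0.047 1.292]
shelfedge [0.232 0.014 1.294]
cell 151 ((396.0747375488281, 239.27145385742188), (29.024085998535156, 45.82938766479492), 20.691112518310547) [0.3954 0.2392 0.0237]
(0.008, 0.02) 948 ((484.4098815917969, -293.3173828125), (252.9416046142578, 279.7557067871094), 62.85285949707031) [ 0.4659 -0.2804  0.0132]
(0.02, 0.033) 1032 ((486.385009765625, -266.478515625), (202.9495086669922, 284.04833984375), 62.36769104003906) [ 0.4752 -0.276   0.0282]
(0.033, 0.06) 295 ((487.591552734375, -259.9212951660156), (187.6676025390625, 279.72265625), 63.04431915283203) [ 0.4732 -0.2871  0.0382]
(0.06, 0.085) 44 ((473.84027099609375, -234.6325225830078), (82.7977523803711, 206.11761474609375), 23.285173416137695) [ 0.4747 -0.2312  0.079 ]
(0.085, 0.097) 136 ((499.8099365234375, -230.2884979248047), (90.96045684814453, 205.51951599121094), 2.744342088699341) [ 0.5017 -0.2501  0.0909]
(0.097, 0.11) 130 ((498.65960693359375, -227.15216064453125), (82.84688568115234, 186.3805694580078), 0.7917518019676208) [ 0.4804 -0.232   0.1027]
scene cell [0.391  0.2379 0.0233] jig [ 0.436 -0.236  0.027]
```

View pics/crop0.png

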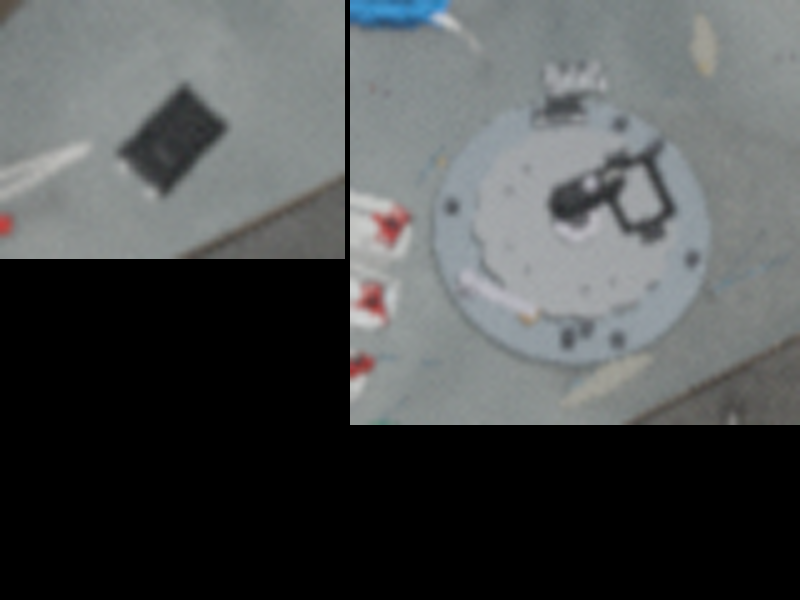

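The crop shows the terminals on the cell's lower-left edge. In the jig, the comb is at the top, the nest is right of the knob, and the roller arm is at lower left. I'll move above the jig for a wrist look.

>>> {"op": "drive_tool", "data": {
  "moves": [
    {"dp": [0.1,0.1,0.24],"delta_rot": [0,0,0]},
    {"dp": [0.38,0.6,0.24],"delta_rot": [0,0,0]},
    {"dp": [0.38,0.6,0.24],"delta_rot": [0,0,0]},
    {"dp": [0.38,0.6,0.24],"delta_rot": [0,0,0]},
    {"dp": [0.38,0.6,0.24],"delta_rot": [0,0,0]},
    {"dp": [0.38,0.6,0.24],"delta_rot": [0,0,0]},
    {"dp": [0.38,0.6,0.24],"delta_rot": [0,0,0]},
    {"dp": [0.38,0.6,0.24],"delta_rot": [0,0,0]},
    {"dp": [0.38,0.6,0.24],"delta_rot": [0,0,0]},
    {"dp": [0.38,0.6,0.24],"delta_rot": [0,0,0]},
    {"dp": [0.38,0.6,0.24],"delta_rot": [0,0,0]},
    {"dp": [0.38,0.6,0.24],"delta_rot": [0,0,0]}
  ],
  "jaw": 0.2
}}

```text
time: 1.3
position: [0.4208, -0.3085, 0.3507]
orientation: [[0.935, 0.354, -0.001], [0.354, -0.935, 0.0], [-0.001, -0.001, -1.0]]
ft_force: [0.7, 0.3, 0.5]
gripper_width: 0.0514
grasp_force: 0.0
```

Run:
```python
from h import *
s=telemetry.get_state(); print({k:np.round(s[k],3).tolist() for k in('time','q','position','orientation','gripper_width')})
c=get_calibration('wrist');print(c['fovy'],np.round(c['pose'],3).tolist())
im,d,P=cloud('wrist'); cv2.imwrite("pics/w1.png",im); np.savez("w1.npz",im=im,P=P)
print(P[::105,::112].round(3).tolist())
```

```text
{'time': 1.3, 'q': [0.682, 0.211, -0.16, 1.717, 0.036, 1.218, -0.696], 'position': [0.421, -0.309, 0.351], 'orientation': [[0.935, 0.354, -0.001], [0.354, -0.935, 0.0], [-0.001, -0.001, -1.0]], 'gripper_width': 0.051}
67.83931117482179 [[0.355, -0.889, -0.289, 0.495], [-0.935, -0.338, -0.109, -0.279], [-0.0, 0.309, -0.951, 0.493], [0.0, 0.0, 0.0, 1.0]]
[[[0.492, 0.128, 0.0], [0.537, -0.063, 0.09], [0.6, -0.157, 0.001], [0.655, -0.3, 0.0], [0.709, -0.442, 0.0]], [[0.353, 0.114, 0.001], [0.421, -0.068, 0.054], [0.472, -0.2, 0.012], [0.531, -0.355, 0.0], [0.59, -0.51, 0.004]], [[-0.293, 0.673, -0.748], [0.11, 0.039, -0.275], [0.038, -0.201, -0.752], [0.38, -0.422, -0.002], [0.446, -0.593, 0.004]], [[0.067, 0.013, 0.092], [0.042, -0.115, -0.002], [0.403, -0.287, 0.373], [0.42, -0.335, 0.372], [-0.082, -1.341, -0.751]]]
```

View pics/w1.png

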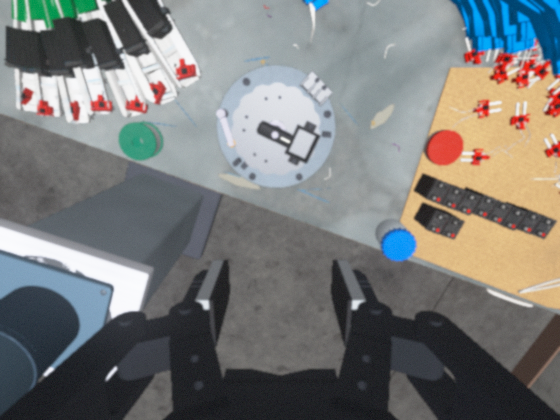

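The wrist picture shows the jig centred at about (277,128), comb at (318,87), knob bar from (262,127) to (287,140), and nest at (304,145). I'll fit these numerically.

Run:
```python
from h import *
from scipy.optimize import least_squares
z=np.load("w1.npz"); im,P=z['im'],z['P']; g=im.max(-1)
w=np.zeros(g.shape,bool); w[55:200,205:350]=1
Z=P[...,2]
c0=np.array([.485,-.27])
# base outer edge: contour of z>6mm region
m=(w&(Z>.006)).astype(np.uint8); m=cv2.morphologyEx(m,cv2.MORPH_OPEN,np.ones((3,3)))
cs=max(cv2.findContours(m,0,1)[0],key=cv2.contourArea)[:,0]
def fit(q,R=None):
    r=least_squares(lambda p:np.hypot(*(q-p[:2]).T)-(R or p[2]),[*q.mean(0),R or .07],loss='soft_l1',f_scale=.002); return r.x,r.cost
q=P[cs[:,1],cs[:,0]]; q=q[q[:,2]>.006][:,:2]; print('base',fit(q))
m=(w&(Z>.021)&(Z<.034)).astype(np.uint8); m=cv2.morphologyEx(m,cv2.MORPH_OPEN,np.ones((3,3)))
cs=max(cv2.findContours(m,0,1)[0],key=cv2.contourArea)[:,0]
q=P[cs[:,1],cs[:,0]][:,:2]; print('plate',fit(q))
c=fit(q)[0][:2]
def rect(mask,name):
    n,l,st,_=cv2.connectedComponentsWithStats(mask.astype(np.uint8))
    for i in range(1,n):
        if st[i,4]>15:
            k=l==i; q=P[k]; r=cv2.minAreaRect((q[:,:2]*1000).astype(np.float32)); print(name,st[i],np.round(r[0],1),np.round(r[1],1),round(r[2],1),q.mean(0).round(4), 'dir',np.degrees(np.arctan2(*(q.mean(0)[:2]-c)[::-1])).round(1))
rect(w&(Z>.096)&(Z<.108),'knob'); rect(w&(Z>.039)&(Z<.05),'nest/roller'); rect(w&(Z>.07)&(Z<.096),'comb')
k=w&(Z>.036)&(Z<.055)&(g<70); rect(k,'nestdark')
cr=im[60:195,210:345]; cv2.imwrite("pics/w1c.png",cv2.resize(cr,(594,594),interpolation=cv2.INTER_CUBIC))
```

```text
base (array([ 0.465072  , -0.28370186,  0.08835939]), np.float64(0.00036902382392745963))
plate (array([ 0.46431713, -0.27755969,  0.05961016]), np.float64(0.00995244316356378))
knob [257 122  37  26 488] [ 465.4 -283.7] [45.7 16. ] 86.1 [ 0.4657 -0.2836  0.1013] dir -76.9
nest/roller [285 125  36  39 271] [ 462.2 -325.7] [35.  43.9] 85.8 [ 0.4627 -0.3277  0.0425] dir -91.9
comb [300  71  33  36 547] [ 533.3 -311.3] [35.6 22.5] 68.0 [ 0.5337 -0.3114  0.0886] dir -26.0
comb [263 121  30  15  38] [ 473.1 -284.1] [41.2  0.8] 85.9 [ 0.4734 -0.2834  0.0829] dir -32.7
```

View pics/w1c.png

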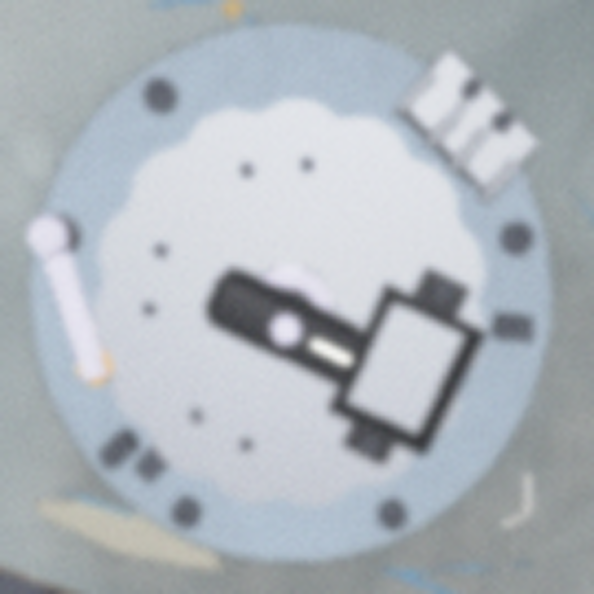

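The crop gives a clean jig: axis (0.465,-0.284), nest direction -94°, comb at -22°. The two agree, since the loading stop is 72° clockwise of the comb. Next I go over the cell.

>>> {"op": "drive_tool", "data": {
  "moves": [
    {"dp": [-0.04,1,-0.1],"delta_rot": [0,0,1]},
    {"dp": [-0.04,1,-0.1],"delta_rot": [0,0,1]},
    {"dp": [-0.04,1,-0.1],"delta_rot": [0,0,1]},
    {"dp": [-0.04,1,-0.1],"delta_rot": [0,0,1]},
    {"dp": [-0.04,1,-0.1],"delta_rot": [0,0,1]},
    {"dp": [-0.04,1,-0.1],"delta_rot": [0,0,1]},
    {"dp": [-0.04,1,-0.1],"delta_rot": [0,0,1]},
    {"dp": [-0.04,1,-0.1],"delta_rot": [0,0,1]},
    {"dp": [-0.04,1,-0.1],"delta_rot": [0,0,1]},
    {"dp": [-0.04,1,-0.1],"delta_rot": [0,0,1]},
    {"dp": [-0.04,1,-0.1],"delta_rot": [0,0,1]},
    {"dp": [-0.04,1,-0.1],"delta_rot": [0,0,1]},
    {"dp": [-0.04,1,-0.1],"delta_rot": [0,0,1]}
  ]
}}

```text
time: 2.65
position: [0.4023, 0.1911, 0.301]
orientation: [[0.16, 0.987, -0.001], [0.987, -0.16, -0.001], [-0.001, -0.0, -1.0]]
ft_force: [-0.2, -0.2, 0.6]
gripper_width: 0.0507
grasp_force: 0.0
```

>>> {"op": "drive_tool", "data": {
  "moves": [
    {"dp": [-0.01,0.095,-0.16],"delta_rot": [0,0,0.5]},
    {"dp": [-0.01,0.095,-0.16],"delta_rot": [0,0,0.5]},
    {"dp": [-0.01,0.095,-0.16],"delta_rot": [0,0,0.5]},
    {"dp": [-0.01,0.095,-0.16],"delta_rot": [0,0,0.5]},
    {"dp": [-0.01,0.095,-0.16],"delta_rot": [0,0,0.5]},
    {"dp": [-0.01,0.095,-0.16],"delta_rot": [0,0,0.5]},
    {"dp": [-0.01,0.095,-0.16],"delta_rot": [0,0,0.5]}
  ]
}}

```text
time: 3.35
position: [0.3975, 0.2394, 0.2215]
orientation: [[-0.354, 0.935, 0.001], [0.935, 0.354, -0.0], [-0.001, 0.001, -1.0]]
ft_force: [0.2, -1.2, -0.7]
gripper_width: 0.0512
grasp_force: 0.0
```

Run:
```python
from h import *
s=telemetry.get_state(); print({k:np.round(s[k],3).tolist() for k in('time','q','position','orientation','gripper_width')})
im,d,P=cloud('wrist'); cv2.imwrite("pics/w2.png",im); np.savez("w2.npz",im=im,P=P)
Z=P[...,2]
m=((np.hypot(P[...,0]-.396,P[...,1]-.239)<.06)&(Z>.016)&(Z<.032)).astype(np.uint8)
n,l,st,_=cv2.connectedComponentsWithStats(m)
for i in range(1,n):
    if st[i,4]>50:
        k=l==i; q=P[k]; print(st[i],cv2.minAreaRect((q[:,:2]*1000).astype(np.float32)),q.mean(0).round(4))
m=((np.hypot(P[...,0]-.396,P[...,1]-.239)<.1)&(Z>.003)&(Z<.016))
print(P[m][:,:2].min(0),P[m][:,:2].max(0))
```

```text
{'time': 3.35, 'q': [0.029, 0.33, -0.79, 1.988, 0.291, 0.937, -0.547], 'position': [0.397, 0.239, 0.222], 'orientation': [[-0.354, 0.935, 0.001], [0.935, 0.354, -0.0], [-0.001, 0.001, -1.0]], 'gripper_width': 0.051}
[ 264  159   30   46 1310] ((396.1603088378906, 242.0647430419922), (32.14018249511719, 50.8350944519043), 21.28645133972168) [0.3958 0.243  0.0235]
[0.37262927 0.25933016] [0.42382023 0.33891644]
```

View pics/w2.png

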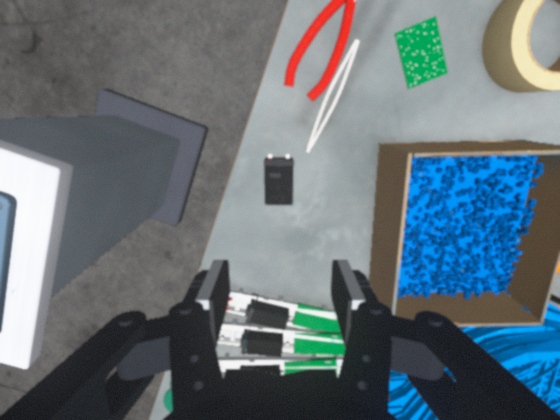

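The wrist picture shows the cell at (279,181) with its terminals up at (279,157). The tweezers tip is at (308,150), clear of the fingers. I'll tilt 45° toward the terminal side above the cell, so the same tilt mirrored at the jig stands the cell upright.

>>> {"op": "drive_tool", "data": {
  "moves": [
    {"dp": [-0.002,0.005,-0.2],"delta_rot": [-0.699,-0.272,0.01]},
    {"dp": [-0.002,0.005,-0.2],"delta_rot": [-0.699,-0.272,0.01]},
    {"dp": [-0.002,0.005,-0.2],"delta_rot": [-0.699,-0.272,0.01]},
    {"dp": [-0.002,0.005,-0.2],"delta_rot": [-0.699,-0.272,0.01]},
    {"dp": [-0.002,0.005,-0.2],"delta_rot": [-0.699,-0.272,0.01]},
    {"dp": [-0.002,0.005,-0.2],"delta_rot": [-0.699,-0.272,0.01]},
    {"dp": [-0.002,0.005,-0.2],"delta_rot": [-0.699,-0.272,0.01]},
    {"dp": [-0.002,0.005,-0.2],"delta_rot": [-0.699,-0.272,0.01]},
    {"dp": [-0.002,0.005,-0.2],"delta_rot": [-0.699,-0.272,0.01]}
  ]
}}

```text
time: 4.3
position: [0.3968, 0.2418, 0.122]
orientation: [[-0.257, 0.931, 0.259], [0.66, 0.365, -0.657], [-0.706, 0.002, -0.708]]
ft_force: [0.6, 0.1, 0.2]
gripper_width: 0.0508
grasp_force: 0.0
```

```bash
cat >> h.py <<'E'
from scipy.spatial.transform import Rotation as Ro
def togo(p,R):
    s=telemetry.get_state(); 
    print('t',s['time'],'q',np.round(s['q'],2),'p',np.round(s['position'],4),'F',np.round(s['ft_force'],1),'w',round(s['gripper_width'],4),'g',round(s['grasp_force'],1))
    print('dp',((np.array(p)-s['position'])/.5).round(4),'rot',(Ro.from_matrix(R@np.array(s['orientation']).T).as_rotvec()/np.radians(60)).round(4))
def frame(yaw,tilt): # closing line azimuth yaw(deg); tilt about it
    y=np.array([np.cos(np.radians(yaw)),np.sin(np.radians(yaw)),0]); z=np.array([0,0,-1.]); x=np.cross(y,z)
    return Ro.from_rotvec(np.radians(tilt)*y).as_matrix()@np.stack([x,y,z],1)
E
python3 - <<'E'
from h import *
togo([.3963,.2417,.0086],frame(21.3,-45))
E
```

```text
t 4.3 q [-0.71  0.74 -0.46  1.88  0.84  1.39 -1.3 ] p [0.3968 0.2418 0.122 ] F [0.6 0.1 0.2] w 0.0508 g 0.0
dp [-0.001  -0.0003 -0.2268] rot [-0.0018  0.0014 -0.0018]
```

>>> {"op": "drive_tool", "data": {
  "moves": [
    {"dp": [-0.001,0,-0.08],"delta_rot": [-0.002,0.001,-0.002]},
    {"dp": [-0.001,0,-0.15],"delta_rot": [-0.002,0.001,-0.002]},
    {"dp": [-0.001,0,-0.19],"delta_rot": [-0.002,0.001,-0.002]},
    {"dp": [-0.001,0,-0.21],"delta_rot": [-0.002,0.001,-0.002]},
    {"dp": [-0.001,0,-0.22],"delta_rot": [-0.002,0.001,-0.002]},
    {"dp": [-0.001,0,-0.227],"delta_rot": [-0.002,0.001,-0.002]},
    {"dp": [-0.001,0,-0.227],"delta_rot": [-0.002,0.001,-0.002]},
    {"dp": [-0.001,0,-0.227],"delta_rot": [-0.002,0.001,-0.002]}
  ]
}}

```text
time: 5.1
position: [0.3957, 0.2432, 0.0085]
orientation: [[-0.258, 0.931, 0.258], [0.658, 0.365, -0.659], [-0.708, -0.0, -0.706]]
ft_force: [-0.4, -0.3, 0.2]
gripper_width: 0.0513
grasp_force: 0.0
```

>>> {"op": "drive_tool", "data": {
  "moves": [
    {"dp": [0,0,0],"delta_rot": [0,0,0]},
    {"dp": [0,0,0],"delta_rot": [0,0,0]},
    {"dp": [0,0,0],"delta_rot": [0,0,0]},
    {"dp": [0,0,0],"delta_rot": [0,0,0]},
    {"dp": [0,0,0],"delta_rot": [0,0,0]},
    {"dp": [0,0,0],"delta_rot": [0,0,0]},
    {"dp": [0,0,0],"delta_rot": [0,0,0]},
    {"dp": [0,0,0],"delta_rot": [0,0,0]}
  ],
  "jaw": -1,
  "squeeze": 40
}}

```text
time: 5.9
position: [0.3956, 0.2431, 0.0084]
orientation: [[-0.258, 0.931, 0.259], [0.657, 0.366, -0.66], [-0.709, -0.0, -0.706]]
ft_force: [-0.7, 1.1, 6.4]
gripper_width: 0.0321
grasp_force: 40.3
```

The cell is gripped at 32 mm width. Next I lift and carry it to the jig.

>>> {"op": "drive_tool", "data": {
  "moves": [
    {"dp": [0,0,0.06],"delta_rot": [0,0,0]},
    {"dp": [0,0,0.16],"delta_rot": [0,0,0]},
    {"dp": [0.02,-0.05,0.25],"delta_rot": [0.1,0.04,0]},
    {"dp": [0.13,-1,0.45],"delta_rot": [0.699,0.272,0]},
    {"dp": [0.13,-1,0.45],"delta_rot": [0.699,0.272,0]},
    {"dp": [0.13,-1,0.45],"delta_rot": [0.699,0.272,0]},
    {"dp": [0.13,-1,0.45],"delta_rot": [0.699,0.272,0]},
    {"dp": [0.13,-1,0.45],"delta_rot": [0.699,0.272,0]},
    {"dp": [0.13,-1,0.45],"delta_rot": [0.699,0.272,0]},
    {"dp": [0.13,-1,0.45],"delta_rot": [0.699,0.272,0]},
    {"dp": [0.13,-1,0.45],"delta_rot": [0.699,0.272,0]},
    {"dp": [0.13,-1,0.45],"delta_rot": [0.699,0.272,0]},
    {"dp": [0.13,-1,0.45],"delta_rot": [0.699,0.272,0]},
    {"dp": [0.13,-1,0.45],"delta_rot": [0.699,0.272,0]},
    {"dp": [0.13,-1,0.45],"delta_rot": [0.699,0.272,0]},
    {"dp": [0.13,-1,0.45],"delta_rot": [0.699,0.272,0]}
  ]
}}

```text
time: 7.5
position: [0.46, -0.2625, 0.2332]
orientation: [[-0.359, 0.934, 0.003], [0.933, 0.359, -0.003], [-0.004, 0.001, -1.0]]
ft_force: [0.1, 0.8, -0.4]
gripper_width: 0.032
grasp_force: 39.9
```

Run:
```python
from h import *
togo([.4625,-.3223,.17],frame(-4,45))
```

```text
t 7.5 q [ 0.84  0.37 -0.51  1.84  0.22  0.98  0.6 ] p [ 0.46   -0.2625  0.2332] F [ 0.1  0.8 -0.4] w 0.032 g 39.9
dp [ 0.005  -0.1196 -0.1263] rot [ 0.7511  0.1136 -0.3944]
```

>>> {"op": "drive_tool", "data": {
  "moves": [
    {"dp": [0.005,-0.12,-0.05],"delta_rot": [0.751,0.114,-0.394]},
    {"dp": [0.005,-0.12,-0.05],"delta_rot": [0.751,0.114,-0.394]},
    {"dp": [0.005,-0.12,-0.05],"delta_rot": [0.751,0.114,-0.394]},
    {"dp": [0.005,-0.12,-0.05],"delta_rot": [0.751,0.114,-0.394]},
    {"dp": [0.005,-0.12,-0.126],"delta_rot": [0.751,0.114,-0.394]},
    {"dp": [0.005,-0.12,-0.126],"delta_rot": [0.751,0.114,-0.394]},
    {"dp": [0.005,-0.12,-0.126],"delta_rot": [0.751,0.114,-0.394]},
    {"dp": [0.005,-0.12,-0.126],"delta_rot": [0.751,0.114,-0.394]},
    {"dp": [0.005,-0.12,-0.126],"delta_rot": [0.751,0.114,-0.394]},
    {"dp": [0.005,-0.12,-0.126],"delta_rot": [0.751,0.114,-0.394]}
  ]
}}

```text
time: 8.5
position: [0.4643, -0.3161, 0.1719]
orientation: [[0.037, 0.998, 0.048], [0.707, -0.06, 0.705], [0.706, 0.008, -0.708]]
ft_force: [0.1, -0.1, -0.8]
gripper_width: 0.0324
grasp_force: 40.0
```

Run:
```python
from h import *
togo([.4625,-.3223,.0547],frame(-4,45))
im,d,P=cloud('wrist'); cv2.imwrite("pics/w3.png",im); np.savez("w3.npz",im=im,P=P)
Z=P[...,2]; q=P[(np.hypot(P[...,0]-.4625,P[...,1]+.3257)<.03)&(Z>.15)&(Z<.23)]
for lo in np.arange(.15,.23,.01):
    k=q[(q[:,2]>lo)&(q[:,2]<lo+.01)]
    if len(k)>5: print(round(lo,2),len(k),k.min(0).round(4),k.max(0).round(4))
```

```text
t 8.5 q [ 1.13  0.87 -0.5   1.43 -0.24  1.41  0.74] p [ 0.4643 -0.3161  0.1719] F [ 0.1 -0.1 -0.8] w 0.0324 g 40.0
dp [-0.0037 -0.0125 -0.2345] rot [ 0.0013  0.0075 -0.009 ]
0.15 178 [ 0.4481 -0.3313  0.1501] [ 0.4789 -0.3286  0.1599]
0.16 220 [ 0.4481 -0.3312  0.16  ] [ 0.4789 -0.3286  0.17  ]
0.17 290 [ 0.4469 -0.3373  0.1701] [ 0.4797 -0.3278  0.18  ]
0.18 898 [ 0.4342 -0.348   0.18  ] [ 0.4924 -0.3095  0.19  ]
0.19 5348 [ 0.4337 -0.3506  0.19  ] [ 0.4923 -0.3059  0.2   ]
0.2 1051 [ 0.4339 -0.3499  0.2   ] [ 0.49   -0.3263  0.21  ]
0.21 1188 [ 0.4343 -0.3479  0.21  ] [ 0.4898 -0.3339  0.22  ]
0.22 242 [ 0.4393 -0.3505  0.22  ] [ 0.4839 -0.3442  0.23  ]
```

View pics/w3.png

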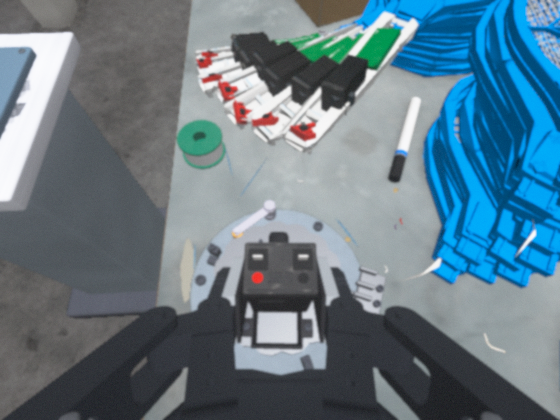

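The cell is held upright with its terminals up; the top face is at about (280,268), right behind the empty nest at (278,328). I'll check its exact position and tilt before lowering.

Run:
```python
from h import *
z=np.load("w3.npz"); P=z['P']; Z=P[...,2]; R=Ro.from_euler('z',94,degrees=True).as_matrix()  # world -> nest axes (x outward)
Q=(P-[.4643,-.3161,0])@R.T
m=(abs(Q[...,1])<.013)&(abs(Q[...,0])<.03)&(Z>.148)&(Z<.21); q=Q[m]
top=q[(q[:,2]>.185)]; print('hist z',np.histogram(top[:,2],bins=np.arange(.185,.211,.002)))
f=q[(q[:,2]<.183)&(q[:,0]>.005)]; A=np.c_[f[:,1:],np.ones(len(f))]; print('face x=',np.linalg.lstsq(A,f[:,0],rcond=None)[0].round(4),len(f), f[:,0].mean())
t=top[(top[:,2]>.189)&(top[:,2]<.197)]; print('top x pct',np.percentile(t[:,0],[1,50,99]).round(4)); A=np.c_[t[:,:2],np.ones(len(t))]; print('top plane',np.linalg.lstsq(A,t[:,2],rcond=None)[0].round(4))
# nest as seen now
Q=(P-[.4652,-.2837,0])@R.T; m=(Z>.040)&(Z<.048)&(Q[...,0]>.02)&(abs(Q[...,1])<.035); k=Q[m]; print('nest rim',k.min(0).round(4),k.max(0).round(4),m.sum())
```

```text
hist z (array([  52,    1,   55,  135, 2476,  448,   39,   18,    0,    0,    0,
          0]), array([0.185, 0.187, 0.189, 0.191, 0.193, 0.195, 0.197, 0.199, 0.201,
       0.203, 0.205, 0.207, 0.209]))
face x= [-0.0133  0.0055  0.0132] 651 0.01409486076041727
top x pct [-0.0086  0.0042  0.0146]
top plane [-0.0335  0.0018  0.1943]
nest rim [ 0.0302 -0.0218  0.04  ] [0.0593 0.0222 0.0455] 485
```

>>> {"op": "drive_tool", "data": {
  "moves": [
    {"dp": [-0.004,-0.013,-0.05],"delta_rot": [0.001,0.007,-0.009]},
    {"dp": [-0.004,-0.013,-0.11],"delta_rot": [0.001,0.007,-0.009]},
    {"dp": [-0.004,-0.013,-0.15],"delta_rot": [0.001,0.007,-0.009]},
    {"dp": [-0.004,-0.013,-0.18],"delta_rot": [0.001,0.007,-0.009]},
    {"dp": [-0.004,-0.013,-0.18],"delta_rot": [0.001,0.007,-0.009]},
    {"dp": [-0.004,-0.013,-0.18],"delta_rot": [0.001,0.007,-0.009]},
    {"dp": [-0.004,-0.013,-0.18],"delta_rot": [0.001,0.007,-0.009]}
  ]
}}

```text
time: 9.25
position: [0.4617, -0.3241, 0.081]
orientation: [[0.052, 0.997, 0.051], [0.704, -0.073, 0.707], [0.709, -0.001, -0.706]]
ft_force: [0.3, -0.6, -0.9]
gripper_width: 0.0319
grasp_force: 40.0
```

Run:
```python
from h import *
togo([.4624,-.3229,.0566],frame(-4,45))
```

```text
t 9.25 q [ 1.12  1.   -0.46  1.42 -0.21  1.31  0.78] p [ 0.4617 -0.3241  0.081 ] F [ 0.3 -0.6 -0.9] w 0.0319 g 40.0
dp [ 0.0014  0.0023 -0.0489] rot [-0.002  -0.0007  0.0034]
```

Aligned to about 1 mm. I'll insert in small steps and watch the force.

>>> {"op": "drive_tool", "data": {
  "moves": [
    {"dp": [0.001,0.002,-0.01],"delta_rot": [-0.002,-0.001,0.003]},
    {"dp": [0.001,0.002,-0.018],"delta_rot": [-0.002,-0.001,0.003]},
    {"dp": [0.001,0.002,-0.026],"delta_rot": [-0.002,-0.001,0.003]},
    {"dp": [0.001,0.002,-0.034],"delta_rot": [-0.002,-0.001,0.003]},
    {"dp": [0.001,0.002,-0.04],"delta_rot": [-0.002,-0.001,0.003]},
    {"dp": [0.001,0.002,-0.044],"delta_rot": [-0.002,-0.001,0.003]},
    {"dp": [0.001,0.002,-0.046],"delta_rot": [-0.002,-0.001,0.003]},
    {"dp": [0.001,0.002,-0.046],"delta_rot": [-0.002,-0.001,0.003]}
  ]
}}

```text
time: 10.05
position: [0.4614, -0.3227, 0.0569]
orientation: [[0.051, 0.998, 0.049], [0.704, -0.07, 0.706], [0.708, -0.001, -0.706]]
ft_force: [0.1, -0.3, 0.4]
gripper_width: 0.0323
grasp_force: 40.1
```

>>> {"op": "drive_tool", "data": {
  "moves": [
    {"dp": [0.001,0,-0.001],"delta_rot": [0,0,0]},
    {"dp": [0.001,0,-0.002],"delta_rot": [0,0,0]},
    {"dp": [0.001,0,-0.003],"delta_rot": [0,0,0]},
    {"dp": [0.001,0,-0.003],"delta_rot": [0,0,0]}
  ]
}}

```text
time: 10.45
position: [0.4618, -0.3227, 0.0568]
orientation: [[0.05, 0.998, 0.048], [0.704, -0.07, 0.707], [0.709, -0.001, -0.706]]
ft_force: [-3.7, -1.7, 9.0]
gripper_width: 0.0324
grasp_force: 41.0
```

>>> {"op": "drive_tool", "data": {
  "moves": [
    {"dp": [0,0,-0.001],"delta_rot": [0,0,0]},
    {"dp": [0,0,-0.002],"delta_rot": [0,0,0]},
    {"dp": [0,0,-0.002],"delta_rot": [0,0,0]}
  ]
}}

```text
time: 10.75
position: [0.4619, -0.3226, 0.0567]
orientation: [[0.05, 0.998, 0.048], [0.703, -0.069, 0.708], [0.709, -0.001, -0.705]]
ft_force: [-5.7, -1.7, 13.8]
gripper_width: 0.0322
grasp_force: 41.5
```

Floor contact came at the predicted height. I'll release and back out along the tool axis.

>>> {"op": "drive_tool", "data": {
  "moves": [
    {"dp": [0,0,0.002],"delta_rot": [0,0,0]},
    {"dp": [0,0,0.002],"delta_rot": [0,0,0]},
    {"dp": [0,0,0.002],"delta_rot": [0,0,0]},
    {"dp": [0,0,0.002],"delta_rot": [0,0,0]},
    {"dp": [0,0,0.002],"delta_rot": [0,0,0]}
  ],
  "jaw": 0.2
}}

```text
time: 11.25
position: [0.4619, -0.3226, 0.0551]
orientation: [[0.051, 0.998, 0.049], [0.704, -0.07, 0.706], [0.708, -0.002, -0.706]]
ft_force: [0.3, 0.0, -0.4]
gripper_width: 0.0511
grasp_force: 0.0
```

>>> {"op": "drive_tool", "data": {
  "moves": [
    {"dp": [-0.003,-0.03,0.032],"delta_rot": [0,0,0]},
    {"dp": [-0.007,-0.1,0.102],"delta_rot": [0,0,0]},
    {"dp": [-0.012,-0.17,0.172],"delta_rot": [0,0,0]},
    {"dp": [-0.012,-0.17,0.25],"delta_rot": [0,0,0]},
    {"dp": [-0.012,-0.17,0.25],"delta_rot": [0,0,0]},
    {"dp": [-0.012,-0.17,0.25],"delta_rot": [0,0,0]}
  ]
}}

```text
time: 11.85
position: [0.4563, -0.4078, 0.1809]
orientation: [[0.05, 0.998, 0.049], [0.706, -0.07, 0.705], [0.707, -0.0, -0.707]]
ft_force: [-0.1, 0.4, -0.7]
gripper_width: 0.0509
grasp_force: 0.0
```

Run:
```python
from h import *
togo([.4652,-.2837,.20],frame(-4,0))
im,d,P=cloud('wrist'); cv2.imwrite("pics/w4.png",im); Z=P[...,2]
R=Ro.from_euler('z',94,degrees=True).as_matrix(); Q=(P-[.4652,-.2837,0])@R.T
t=Q[(Z>.074)&(Z<.088)&(Q[...,0]>.026)&(Q[...,0]<.06)&(abs(Q[...,1])<.025)]
print(len(t),t.min(0).round(4),t.max(0).round(4),np.median(t,0).round(4)); t=t[abs(t[:,2]-np.median(t[:,2]))<.003]; A=np.c_[t[:,:2],np.ones(len(t))]; print(np.linalg.lstsq(A,t[:,2],rcond=None)[0].round(4))
```

```text
t 11.85 q [ 1.15  0.96 -0.45  1.19 -0.21  1.59  0.76] p [ 0.4563 -0.4078  0.1809] F [-0.1  0.4 -0.7] w 0.0509 g 0.0
dp [0.0179 0.2483 0.0383] rot [-7.479e-01  5.220e-02  4.000e-04]
884 [ 0.0299 -0.0168  0.0741] [0.0546 0.0162 0.0843] [ 0.0433 -0.0003  0.0789]
[-0.0341 -0.0004  0.0804]
```

View pics/w4.png

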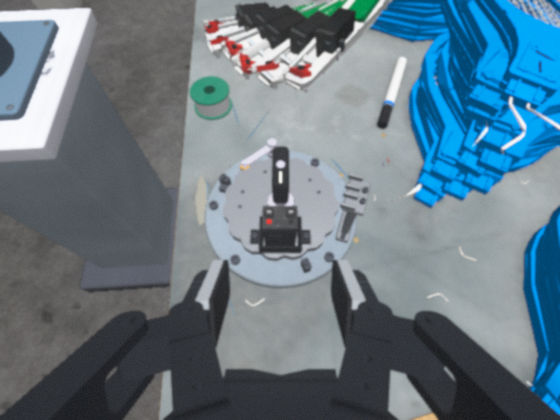

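The cell is seated upright in the nest at (280,228), with its top at 78.9 mm, and the knob stands at (281,175). Now the knob.

>>> {"op": "drive_tool", "data": {
  "moves": [
    {"dp": [0.018,0.1,0.04],"delta_rot": [-0.748,0.052,0]},
    {"dp": [0.018,0.248,0.04],"delta_rot": [-0.748,0.052,0]},
    {"dp": [0.018,0.248,0.04],"delta_rot": [-0.748,0.052,0]},
    {"dp": [0.018,0.248,0.04],"delta_rot": [-0.748,0.052,0]},
    {"dp": [0.018,0.248,0.04],"delta_rot": [-0.748,0.052,0]},
    {"dp": [0.018,0.248,0.04],"delta_rot": [-0.748,0.052,0]},
    {"dp": [0.018,0.248,0.04],"delta_rot": [-0.748,0.052,0]},
    {"dp": [0.018,0.248,0.04],"delta_rot": [-0.748,0.052,0]}
  ]
}}

```text
time: 12.7
position: [0.4641, -0.2837, 0.1992]
orientation: [[0.071, 0.997, -0.002], [0.997, -0.071, 0.003], [0.003, -0.002, -1.0]]
ft_force: [-0.5, -0.3, 0.2]
gripper_width: 0.0509
grasp_force: 0.0
```

Run:
```python
from h import *
togo([.4652,-.2837,.071],frame(-4,0))
```

```text
t 12.7 q [ 0.74  0.42 -0.35  1.83  0.18  0.92  0.24] p [ 0.4641 -0.2837  0.1992] F [-0.5 -0.3  0.2] w 0.0509 g 0.0
dp [ 2.300e-03 -1.000e-04 -2.565e-01] rot [-0.0028 -0.0021  0.0012]
```

>>> {"op": "drive_tool", "data": {
  "moves": [
    {"dp": [0.002,0,-0.08],"delta_rot": [-0.003,-0.002,0.001]},
    {"dp": [0.002,0,-0.16],"delta_rot": [-0.003,-0.002,0.001]},
    {"dp": [0.002,0,-0.21],"delta_rot": [-0.003,-0.002,0.001]},
    {"dp": [0.002,0,-0.24],"delta_rot": [-0.003,-0.002,0.001]},
    {"dp": [0.002,0,-0.256],"delta_rot": [-0.003,-0.002,0.001]},
    {"dp": [0.002,0,-0.256],"delta_rot": [-0.003,-0.002,0.001]},
    {"dp": [0.002,0,-0.256],"delta_rot": [-0.003,-0.002,0.001]}
  ]
}}

```text
time: 13.4
position: [0.4666, -0.2844, 0.0731]
orientation: [[0.071, 0.997, 0.003], [0.998, -0.071, -0.003], [-0.002, 0.003, -1.0]]
ft_force: [-0.3, -1.4, 0.9]
gripper_width: 0.0512
grasp_force: 0.0
```

>>> {"op": "drive_tool", "data": {
  "moves": [
    {"dp": [0,0,0],"delta_rot": [0,0,0]},
    {"dp": [0,0,0],"delta_rot": [0,0,0]},
    {"dp": [0,0,0],"delta_rot": [0,0,0]},
    {"dp": [0,0,0],"delta_rot": [0,0,0]},
    {"dp": [0,0,0],"delta_rot": [0,0,0]},
    {"dp": [0,0,0],"delta_rot": [0,0,0]},
    {"dp": [0,0,0],"delta_rot": [0,0,0]},
    {"dp": [0,0,0],"delta_rot": [0,0,0]}
  ],
  "jaw": -1,
  "squeeze": 80
}}

```text
time: 14.2
position: [0.4653, -0.284, 0.0733]
orientation: [[0.071, 0.998, 0.001], [0.997, -0.071, -0.002], [-0.002, 0.001, -1.0]]
ft_force: [-4.9, 1.4, 8.9]
gripper_width: 0.0149
grasp_force: 78.8
```

>>> {"op": "drive_tool", "data": {
  "moves": [
    {"dp": [0,0,0],"delta_rot": [0,0,0.05]},
    {"dp": [0,0,0],"delta_rot": [0,0,0.11]},
    {"dp": [0,0,0],"delta_rot": [0,0,0.18]},
    {"dp": [0,0,0],"delta_rot": [0,0,0.25]},
    {"dp": [0,0,0],"delta_rot": [0,0,0.32]},
    {"dp": [0,0,0],"delta_rot": [0,0,0.39]},
    {"dp": [0,0,0],"delta_rot": [0,0,0.46]},
    {"dp": [0,0,0],"delta_rot": [0,0,0.53]},
    {"dp": [0,0,0],"delta_rot": [0,0,0.6]},
    {"dp": [0,0,0],"delta_rot": [0,0,0.67]},
    {"dp": [0,0,0],"delta_rot": [0,0,0.74]},
    {"dp": [0,0,0],"delta_rot": [0,0,0.81]},
    {"dp": [0,0,0],"delta_rot": [0,0,0.88]},
    {"dp": [0,0,0],"delta_rot": [0,0,0.94]},
    {"dp": [0,0,0],"delta_rot": [0,0,0.98]},
    {"dp": [0,0,0],"delta_rot": [0,0,1]},
    {"dp": [0,0,0],"delta_rot": [0,0,1]}
  ]
}}

```text
time: 15.9
position: [0.4649, -0.2841, 0.0733]
orientation: [[-0.829, 0.56, 0.001], [0.56, 0.829, -0.0], [-0.001, 0.0, -1.0]]
ft_force: [-6.4, 1.4, 10.9]
gripper_width: 0.0148
grasp_force: 79.1
```

Run:
```python
from h import *
togo([.4652,-.2837,.073],frame(68,0))
s=telemetry.get_state(); print(np.round(s['moment'],2))
```

```text
t 15.9 q [ 0.89  0.66 -0.55  1.9   0.5   0.73  1.02] p [ 0.4649 -0.2841  0.0733] F [-6.4  1.4 10.9] w 0.0148 g 79.1
dp [ 0.0006  0.0009 -0.0006] rot [2.000e-04 7.000e-04 2.007e-01]
[ 0.31  1.08 -0.18]
```

>>> {"op": "drive_tool", "data": {
  "moves": [
    {"dp": [0,0,0],"delta_rot": [0,0,0.05]},
    {"dp": [0,0,0],"delta_rot": [0,0,0.1]},
    {"dp": [0,0,0],"delta_rot": [0,0,0.15]},
    {"dp": [0,0,0],"delta_rot": [0,0,0.18]},
    {"dp": [0,0,0],"delta_rot": [0,0,0.2]},
    {"dp": [0,0,0],"delta_rot": [0,0,0.2]},
    {"dp": [0,0,0],"delta_rot": [0,0,0.2]},
    {"dp": [0,0,0],"delta_rot": [0,0,0.2]}
  ]
}}

```text
time: 16.7
position: [0.4648, -0.2842, 0.0733]
orientation: [[-0.927, 0.376, 0.0], [0.376, 0.927, -0.0], [-0.0, 0.0, -1.0]]
ft_force: [-6.5, 1.4, 11.6]
gripper_width: 0.0149
grasp_force: 79.1
```

Run:
```python
from h import *
togo([.4652,-.2837,.073],frame(68,0)); s=telemetry.get_state(); print(np.round(s['moment'],2),np.round(s['orientation'],3).tolist())
for n in('wrist','top'):
    im,d,P=cloud(n); cv2.imwrite(f"pics/{n}5.png",im); Z=P[...,2]; c=np.array([.4652,-.2837])
    m=(Z>.073)&(Z<.0815)&(np.hypot(P[...,0]-c[0],P[...,1]-c[1])<.075)&(im.max(-1)<90); t=P[m][:,:2]-c
    m2=m&(np.hypot(P[...,0]-c[0],P[...,1]-c[1])>.028); t=P[m2][:,:2]-c
    k,l,st,ce=cv2.connectedComponentsWithStats(m2.astype(np.uint8))
    for i in range(1,k):
        if st[i,4]>20:
            q=P[l==i]; r=cv2.minAreaRect((q[:,:2]*1000).astype(np.float32)); v=np.array(r[0])/1000-c; print(n,st[i],np.round(r[1],1),round(r[2],1),np.hypot(*v).round(4),np.degrees(np.arctan2(v[1],v[0])).round(1))
```

```text
t 16.7 q [ 0.92  0.67 -0.6   1.9   0.55  0.74  1.19] p [ 0.4648 -0.2842  0.0733] F [-6.5  1.4 11.6] w 0.0149 g 79.1
dp [ 0.0008  0.001  -0.0006] rot [0.     0.0002 0.0012]
[ 0.32  1.07 -0.12] [[-0.927, 0.376, 0.0], [0.376, 0.927, -0.0], [-0.0, 0.0, -1.0]]
wrist [257 336  48  30 807] [25.8 19.9] 69.5 0.0441 -21.1
```

View pics/wrist5.png

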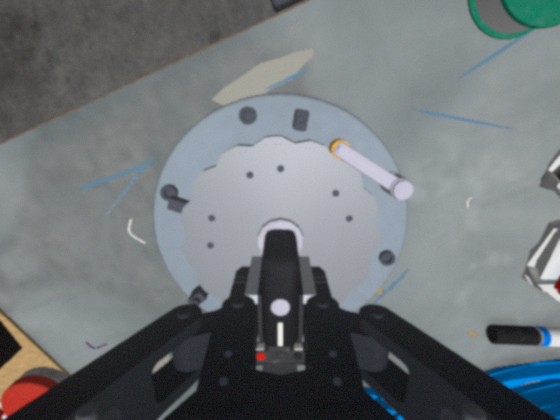

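The wrist picture shows the knob bar vertical at x≈280 between the fingers, with the cell beyond it at (280,355). A quick check of the knob's own angle before handing in.

Run:
```python
from h import *
im,d,P=cloud('wrist'); Z=P[...,2]; c=np.array([.4652,-.2837])
r=np.hypot(P[...,0]-c[0],P[...,1]-c[1])
k=(Z>.097)&(Z<.106)&(r<.026); q=P[k]; R=cv2.minAreaRect((q[:,:2]*1000).astype(np.float32)); print('knob',k.sum(),R)
dirv=np.array(cv2.fitLine((q[:,:2]*1000).astype(np.float32),cv2.DIST_HUBER,0,.01,.01)).ravel(); print(np.degrees(np.arctan2(dirv[1],dirv[0])))
k=(Z>.0765)&(Z<.0815)&(r>.028)&(r<.058); q=P[k][:,:2]-c
u=np.array([np.cos(np.radians(-22)),np.sin(np.radians(-22))]); n=np.array([-u[1],u[0]]); a,b=q@u,q@n
for lo in(.03,.036,.042,.048):
    s=(a>lo)&(a<lo+.006)&(abs(b)<.02); 
    if s.sum()>5: print(lo,s.sum(),np.percentile(b[s],[2,98]).round(4))
```

```text
knob 3936 ((464.6383056640625, -282.7142333984375), (39.48119354248047, 39.84962463378906), 23.265037536621094)
-22.61242
0.03 8 [-0.0084  0.0102]
0.036 145 [-0.0111  0.013 ]
0.042 423 [-0.0113  0.0133]
0.048 375 [-0.0117  0.0134]
```

```bash
python3 -c "
from cell import bot; print(bot.sign_off())"
```

```text
the job is handed in; nothing more can be done
None
```

The cell stands upright on the floor of the nest, its top measured at 79 mm, and was let go. The gripper still holds the knob at the third stop: it turned 72° to about -22°, in line with the comb. I handed the job in at about 17 s on the robot's clock.

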